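# Pack the craft-stall order and close the carton

## Task

Pack the order: lift every clip-on wooden animal off the display rail (each is held by a sprung catch) and put them all, with every round trinket pot on the table, into the open carton. Only when everything is inside, fold the two short end flaps (left and right) down flat, and after both of them the two long flaps (near and far). Finally lay the steel bar flat in the middle of the closed top, across the seam, so that it holds both long flaps down; leave the glue bottle and the bowl where they are.

Things in the scene. Friction and masses are not known exactly. Their poses are not given: they have to be found in the camera images.
- carton: Open shipping carton of brown card, fixed to the table: outside 150 (x) x 260 (y) x 60 mm high, walls and floor 4 mm (56 mm deep inside). Origin at the centre of its underside, z up. Short flaps at its y ends, long flaps on its x sides. With all flaps folded its top is 68 mm above the origin; the seam where the long flaps meet runs along y at x = 0.
- flap_left (a joint): Angle (rad) of the carton's left short flap; hinge on the +y rim at carton y = +130, z = 62 mm; 75 mm deep from hinge to free edge, 4 mm thick, 144 mm wide. 0 = folded flat over the opening, 1.57 = upright, more = leaning outward (stop at 2.3). Stiff paper hinge, stays where left; under 1 N at the free edge moves it. 
- flap_right (a joint): Angle (rad) of the carton's right short flap; hinge on the -y rim at carton y = -130, z = 62 mm; 75 mm deep from hinge to free edge, 4 mm thick, 144 mm wide. 0 = folded flat over the opening, 1.57 = upright, more = leaning outward (stop at 2.3). Stiff paper hinge, stays where left; under 1 N at the free edge moves it. 
- flap_near (a joint): Angle (rad) of the carton's near long flap; hinge on the -x rim at carton x = -75, z = 66 mm; 75 mm deep from hinge to free edge, 4 mm thick, 258 mm wide. 0 = folded flat over the opening, 1.57 = upright, more = leaning outward (stop at 2.3). Stiff paper hinge, stays where left; under 1 N at the free edge moves it. Lies over the short flaps.
- flap_far (a joint): Angle (rad) of the carton's far long flap; hinge on the +x rim at carton x = +75, z = 66 mm; 75 mm deep from hinge to free edge, 4 mm thick, 258 mm wide. 0 = folded flat over the opening, 1.57 = upright, more = leaning outward (stop at 2.3). Stiff paper hinge, stays where left; under 1 N at the free edge moves it. Lies over the short flaps.
- flap_left_edge (a point): Middle of the free edge of the left flap.
- flap_right_edge (a point): Middle of the free edge of the right flap.
- flap_near_edge (a point): Middle of the free edge of the near flap.
- flap_far_edge (a point): Middle of the free edge of the far flap.
- rail: Fixed wooden display rail: a bar 12 mm thick (x), 270 mm long (y), its top 60 mm and its underside 40 mm above the table, between two end posts of 64 mm height on a base board 90 x 290 x 12 mm. Origin under the centre of the board. Steel balls stick out 4 mm from its front (-x) face at y = -90, 0 and 90 mm and yield on springs.
- cat: Clip-on cat (two pointed ears) of pale wood, may be absent; 31 (x) x 46 (y) x 50 mm (z), 40 to 85 g. Origin: centre of underside, z up, face to -x. z 23 to 46: block 22 (x) x 46 (y) mm; ears to 50. Below z = 24: saddle 31 (x) x 40 (y) mm with a slot from below, 14 mm wide (x), 16 deep, along y, that straddles the rail. Sprung ball catch: pull straight up, 3 to 10 N; clear after 20 mm.
- bear: Clip-on bear (two round ears) of pale wood, may be absent; 31 (x) x 46 (y) x 50 mm (z), 40 to 85 g. Origin: centre of underside, z up, face to -x. z 23 to 46: block 22 (x) x 46 (y) mm; ears to 50. Below z = 24: saddle 31 (x) x 40 (y) mm with a slot from below, 14 mm wide (x), 16 deep, along y, that straddles the rail. Sprung ball catch: pull straight up, 3 to 10 N; clear after 20 mm.
- sheep: Clip-on sheep (three round tufts) of pale wood, may be absent; 31 (x) x 46 (y) x 50 mm (z), 40 to 85 g. Origin: centre of underside, z up, face to -x. z 23 to 46: block 22 (x) x 46 (y) mm; ears to 50. Below z = 24: saddle 31 (x) x 40 (y) mm with a slot from below, 14 mm wide (x), 16 deep, along y, that straddles the rail. Sprung ball catch: pull straight up, 3 to 10 N; clear after 20 mm.
- pot0: A turned wooden trinket pot, closed, round: 52 mm diameter up to z = 32 mm, then a lid 47 mm wide and a low knob to 40 mm. Origin at the centre of its underside, z up. Stands loose on the table; may be absent. 40 to 85 g.
- pot1: A turned wooden trinket pot, closed, round: 52 mm diameter up to z = 32 mm, then a lid 47 mm wide and a low knob to 40 mm. Origin at the centre of its underside, z up. Stands loose on the table; may be absent. 40 to 85 g.
- pot2: A turned wooden trinket pot, closed, round: 52 mm diameter up to z = 32 mm, then a lid 47 mm wide and a low knob to 40 mm. Origin at the centre of its underside, z up. Stands loose on the table; may be absent. 40 to 85 g.
- weight: Flat steel bar used as a holding-down weight, 90 (x) x 40 (y) x 20 mm (z), 0.5 kg, loose on the table. Origin at the centre of its underside, z up.
- glue: White glue bottle, 44 mm diameter, 110 mm high; origin under its centre. Bystander.
- bowl: Green plastic bowl, 120 mm wide, 55 mm high; origin under its centre. Bystander.
Mind the look-alikes: they are no part of the job. Leave any yellow look-alike of the pot0 alone. What is meant by the weight is not green, and is the smaller of those in its own colour.

How it is judged (in metres and radians):
On the way, in this order (a step that is already met when the one before it is completed fails the run):
1. every animal and pot of the order lies in the carton while all its flaps are still open (x of cat in the frame of carton between -0.073 and 0.073 m and y of cat in the frame of carton between -0.128 and 0.128 m and z of each of cat, bear, sheep, pot0, pot1, pot2 in the frame of carton below 0.055 m and x of bear in the frame of carton between -0.073 and 0.073 m and y of bear in the frame of carton between -0.128 and 0.128 m and x of sheep in the frame of carton between -0.073 and 0.073 m and y of sheep in the frame of carton between -0.128 and 0.128 m and x of pot0 in the frame of carton between -0.073 and 0.073 m and y of pot0 in the frame of carton between -0.128 and 0.128 m and x of pot1 in the frame of carton between -0.073 and 0.073 m and y of pot1 in the frame of carton between -0.128 and 0.128 m and x of pot2 in the frame of carton between -0.073 and 0.073 m and y of pot2 in the frame of carton between -0.128 and 0.128 m and value of joint each of flap_left, flap_right, flap_near, flap_far above 0.6 rad), for 0.2 s.
2. both short flaps (left and right) are folded flat while the long flaps are still open (value of joint each of flap_left, flap_right below 0.15 rad and value of joint each of flap_near, flap_far above 0.6 rad), for 0.2 s.
3. both long flaps (near and far) are folded flat over the short ones (value of joint each of flap_left, flap_right, flap_near, flap_far below 0.15 rad), for 0.2 s.
At the end, for the whole second after the job is handed in: Every animal and pot present is inside the carton (below its rim); all four flaps are within 0.15 rad of flat; the steel bar rests flat (within 0.12 rad) on the closed top, its centre within 25 mm of the seam and 50 mm of the middle along it (all of step 3 and x of cat in the frame of carton between -0.073 and 0.073 m and y of cat in the frame of carton between -0.128 and 0.128 m and z of each of cat, bear, sheep, pot0, pot1, pot2 in the frame of carton below 0.055 m and x of bear in the frame of carton between -0.073 and 0.073 m and y of bear in the frame of carton between -0.128 and 0.128 m and x of sheep in the frame of carton between -0.073 and 0.073 m and y of sheep in the frame of carton between -0.128 and 0.128 m and x of pot0 in the frame of carton between -0.073 and 0.073 m and y of pot0 in the frame of carton between -0.128 and 0.128 m and x of pot1 in the frame of carton between -0.073 and 0.073 m and y of pot1 in the frame of carton between -0.128 and 0.128 m and x of pot2 in the frame of carton between -0.073 and 0.073 m and y of pot2 in the frame of carton between -0.128 and 0.128 m and x of weight in the frame of carton between -0.025 and 0.025 m and y of weight in the frame of carton between -0.05 and 0.05 m and z of weight in the frame of carton between 0.055 and 0.1 m and (angle between weight's own z axis and vertical below 0.12 rad or angle between weight's own z axis and vertical above 3.02 rad) and linear speed of weight below 0.02 m/s); the robot touches nothing.
It fails at once if the glue bottle or the bowl is moved more than 40 mm (distance of any of glue, bowl from where it was at the start of the episode above 0.04 m).
Of cat, bear, sheep only 1 to 2 are there at a start; the rules pass over those that are not, and their reading is None.
Of pot0, pot1, pot2 only 2 to 2 are there at a start; the rules pass over those that are not, and their reading is None.
At some moment in a run one of pot0, pot1, pot2, weight may be knocked a few centimetres aside while the robot is not near it.
Once in a run the grip may slacken for a moment while it holds something.
It also fails if it takes over 210 s, if anything falls off the work surface, if the arm or the gripper's body presses on something with over 40 N, if the wrist force passes 120 N, or if a joint passes its speed limit or range.

## Robot

A 6-joint arm with a two-finger parallel gripper is mounted at the origin on the work surface. World frame = base frame: x ahead of the robot, y to its left, z up, the work surface at z = 0. Lengths are in m, angles in degrees, forces in N, time in s.
With the tool pointing down it reaches from about 0.375 to 0.925 m from the base axis. Payload 5.7 kg.
Tool frame: the origin (TCP) lies at the very end of the fingers, on their centre line; the grasp point (between the pads) lies grasp_offset behind it (grasp_offset is the distance from the TCP to the grasp point, in m); z points along the fingers, y is the line along which they close (so a half turn about z gives the same grasp; the last joint's range is limited). The gripper opens to 88 mm and grips with 3 to 60 N. Pads are 20 mm wide; open, the fingers measure 115 mm over their backs; the gripper's body (75 mm by 178 mm) begins 61 mm behind the grasp point.
Start: joints at [62.848, 20.558, 86.54, -0, 72.909, -6.595], TCP at [0.211, 0.562, 0.223] pointing down, gripper open.
Joint ranges: [-170.27, 170.27], [-57.76, 135], [12.27, 136.19], [-55.21, 235.2], [11.17, 155.16], [-170.74, 170.74]. Speed limits (degrees/s): [136.94, 136.94, 180, 180, 180, 180].

## Interface

Orientations are given as a 3x3 rotation matrix whose columns are the frame's x, y, z axes.
In Python, from plant import observe, capture, calibration, close_job, grasp_offset gives the robot as it stands.
- The arm moves only by the shell command python3 -m pendant 'ROWS' [OPENING]. ROWS is JSON, a list of rows, each a list of 4 numbers: the shift along the tool's x, y, z scaled (see below), then the turn about the tool's z scaled (see below). A call has 1 to 5 rows; each row shifts and turns the commanded pose from where the row before left it, along the tool's axes as they then stand; what a row does not reach is not made up. The controller multiplies each number of a shift by 0.4 m and each number of a turn by 5 degrees. A row lasts 1/10 s, in which the tool goes at most 50 mm and 8.59 degrees, less where a joint would pass 70% of its speed; a pose out of reach is approached as far as the arm can. A call with a number of a shift or a turn outside -1 to 1 is refused whole. A call with a gripper value outside its range is refused whole. OPENING is the closure, from 0 (fully open) to 1 (shut), set as the call begins (- or left out, the last holds). The fingers move at their own pace and stop on an object; the grip force is fixed at half the most. Time passes only in rows, so rows that do not move let the fingers close. It gives the time, the measured TCP pose, the force, the opening and the grip force at its end, in the units of the state.
- observe(): the state, without advancing time (a new reading comes with each control period).
- capture(name): name is "side" or "top"; returns the picture (400x640x3 uint8, red, green, blue); there is no depth.
- calibration(name): a dict with "fx", "fy", "cx", "cy" (pixels), "R" (3x3) and "t" (3): a world point X has camera coordinates R X + t. Camera axes: x right, y down, z forward; pixel columns grow to the right and rows downward; lengths in m; the calibration is good to about 2 mm. A picture is of the moment at which its call begins. calibration takes no time and is no camera call.
- close_job(): hands the job in; it is judged then, once.
The state is a dict: "t": time; "q": joint angles; "dq": joint speeds; "tau": joint torques, N m; "position": TCP position; "eef_rot": TCP orientation; "force": force on the tool from outside, world axes, zero at the start; "ft_torque": the same for the moment, N m; "finger_gap": finger opening in m; "gripper_force": force on a finger pad.
Only numpy, scipy, OpenCV 4.12 (cv2) and the standard library are available. Lean on these libraries where they do the work, as an engineer would, in place of code of your own. Each camera call takes 0.05 s, during which the arm holds its last target. There are 200 camera calls.

## Working session

There is one attempt and no reset: what is moved stays moved. The work goes in short steps, Python scripts to look and compute and a shell command to move; the robot and the scene stay as the last step left them, time stands still between calls to the robot, and variables do not carry over. Pictures are saved under pics/ and viewed, at most 14 in all, crops included, and the job is handed in when it is done.

```bash
ls; mkdir -p pics
python3 - <<'E'
from plant import *
import cv2,numpy as np
for n in("top","side"):
    im=capture(n); cv2.imwrite(f"pics/{n}0.png",cv2.resize(im[...,::-1],(800,500),interpolation=cv2.INTER_CUBIC)); cv2.imwrite(f"pics/{n}0_raw.png",im[...,::-1])
    c=calibration(n); print(n,{k:np.round(v,4).tolist() for k,v in c.items()}); print("cam pos",np.round(-np.array(c["R"]).T@c["t"],3))
s=observe(); print(s["t"],s["position"],np.round(s["eef_rot"],3).tolist(),s["finger_gap"],grasp_offset if not callable(grasp_offset) else grasp_offset())
E
```

```text
pics
top {'fx': 377.5336, 'fy': 377.5336, 'cx': 318.0145, 'cy': 197.7326, 'R': [[-0.0087, -0.9995, -0.0315], [-0.9982, 0.0105, -0.0593], [0.0596, 0.031, -0.9977]], 't': [0.0177, 0.5417, 1.0129]}
cam pos [ 0.48  -0.019  1.043]
side {'fx': 482.8875, 'fy': 482.8875, 'cx': 316.2456, 'cy': 193.3813, 'R': [[0.7, -0.7141, -0.0039], [-0.3777, -0.3655, -0.8507], [0.6061, 0.597, -0.5256]], 't': [-0.3945, 0.264, 0.8121]}
cam pos [-0.116 -0.67   0.65 ]
0.1 [0.21040413 0.5612464  0.22190425] [[-0.936, 0.351, -0.001], [0.351, 0.936, -0.001], [0.0, -0.002, -1.0]] 0.08782914025499033 0.0187
```

View pics/top0.png

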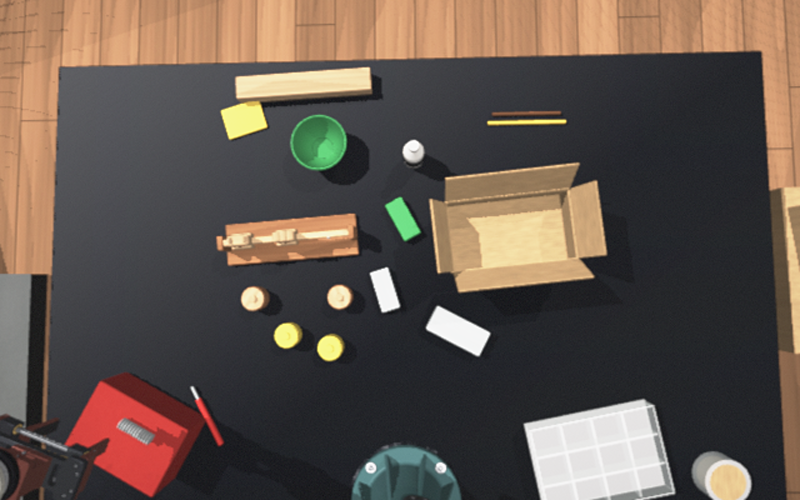

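View pics/side0.png

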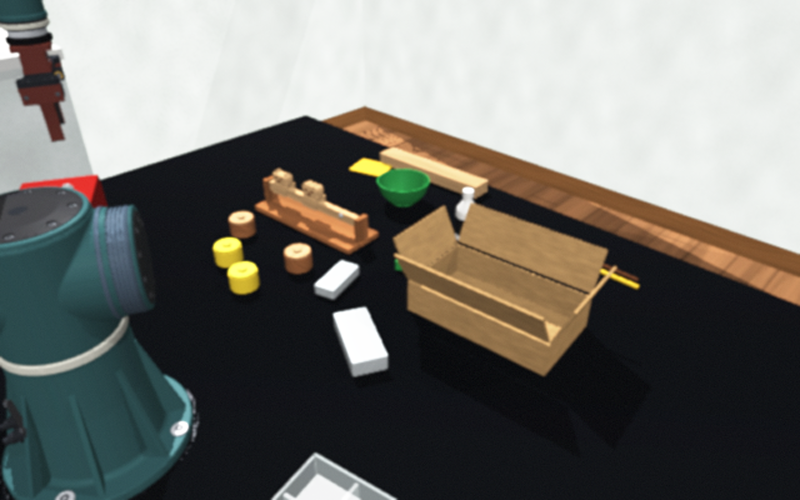

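The top view shows the carton at about (515,235), the rail with two animals at (238,240) and (285,237), and wooden pots at (255,298) and (340,297). The yellow pots at (288,335) and (330,347) are look-alikes. The bar candidates are the small white one (385,290), the large white one (458,331) and the green one (403,219). The small white bar is the weight, being not green and the smaller of its colour. I'll confirm with an enlarged crop.

```bash
cat > h.py <<'E'
from plant import *
import cv2,numpy as np
def proj(n,P):
    c=calibration(n);q=np.atleast_2d(P)@np.array(c["R"]).T+c["t"]
    return np.c_[c["fx"]*q[:,0]/q[:,2]+c["cx"],c["fy"]*q[:,1]/q[:,2]+c["cy"]]
def back(n,uv,z):
    c=calibration(n);R=np.array(c["R"]);o=-R.T@c["t"]
    uv=np.atleast_2d(uv);d=np.c_[(uv[:,0]-c["cx"])/c["fx"],(uv[:,1]-c["cy"])/c["fy"],np.ones(len(uv))]@R
    return o+d*((z-o[2])/d[:,2])[:,None]
def blobs(mask,amin=60):
    k,l,s,c=cv2.connectedComponentsWithStats(mask.astype(np.uint8))
    return [(l==i) for i in range(1,k) if s[i,4]>amin]
E
python3 - <<'E'
from h import *
im=cv2.imread("pics/top0_raw.png");sd=cv2.imread("pics/side0_raw.png")
hsv=cv2.cvtColor(im,cv2.COLOR_BGR2HSV)
for name,m,z in(("white",(hsv[...,1]<50)&(hsv[...,2]>150),.02),("green",(hsv[...,0]>45)&(hsv[...,0]<80)&(hsv[...,1]>90)&(hsv[...,2]>60),.02),
  ("wood",(hsv[...,0]<22)&(hsv[...,1]>60)&(hsv[...,2]>110),.032),("yellow",(hsv[...,0]>=23)&(hsv[...,0]<35)&(hsv[...,1]>100)&(hsv[...,2]>100),.032)):
  for b in blobs(m):
    ys,xs=np.nonzero(b)
    if not(90<ys.mean()<300 and 150<xs.mean()<500):continue
    W=back("top",np.c_[xs,ys],z)[:,:2]; r=cv2.minAreaRect((W*1000).astype(np.float32))
    print(name,len(xs),int(xs.mean()),int(ys.mean()),"ctr",np.round(r[0],0),"size",np.round(r[1],0),"ang",round(r[2],1))
a=cv2.resize(im[125:295,165:495],None,fx=2.4,fy=2.4,interpolation=cv2.INTER_CUBIC)
b=cv2.resize(sd[125:200,195:445],None,fx=2.4,fy=2.4,interpolation=cv2.INTER_CUBIC)
o=np.zeros((600,800,3),np.uint8);o[:408,:792]=a;o[412:592,:600]=b;cv2.imwrite("pics/crop1.png",o)
E
```

```text
white 234 330 120 ctr [754. -22.] size [45. 45.] ang 43.9
white 110 259 186 ctr [571. 172.] size [14. 96.] ang 4.1
white 516 307 231 ctr [450.  42.] size [91. 41.] ang 16.9
white 1031 366 264 ctr [ 362. -114.] size [128.  57.] ang 62.2
green 1602 254 113 ctr [776. 186.] size [126. 124.] ang 88.9
green 556 321 174 ctr [605.   1.] size [94. 45.] ang 28.4
wood 114 420 90 ctr [ 830. -268.] size [142.   6.] ang 88.9
wood 10975 413 181 ctr [ 582. -243.] size [250. 362.] ang 5.7
wood 3206 231 191 ctr [560. 254.] size [ 90. 307.] ang 4.3
wood 108 202 238 ctr [434. 327.] size [52. 51.] ang 89.6
wood 105 271 237 ctr [436. 138.] size [51. 51.] ang 89.6
yellow 759 193 95 ctr [830. 350.] size [71. 91.] ang 17.6
yellow 185 422 96 ctr [ 812. -269.] size [166.   8.] ang 88.9
yellow 375 229 267 ctr [355. 249.] size [59. 53.] ang 89.8
yellow 369 263 277 ctr [330. 158.] size [54. 55.] ang 89.9
```

View pics/crop1.png

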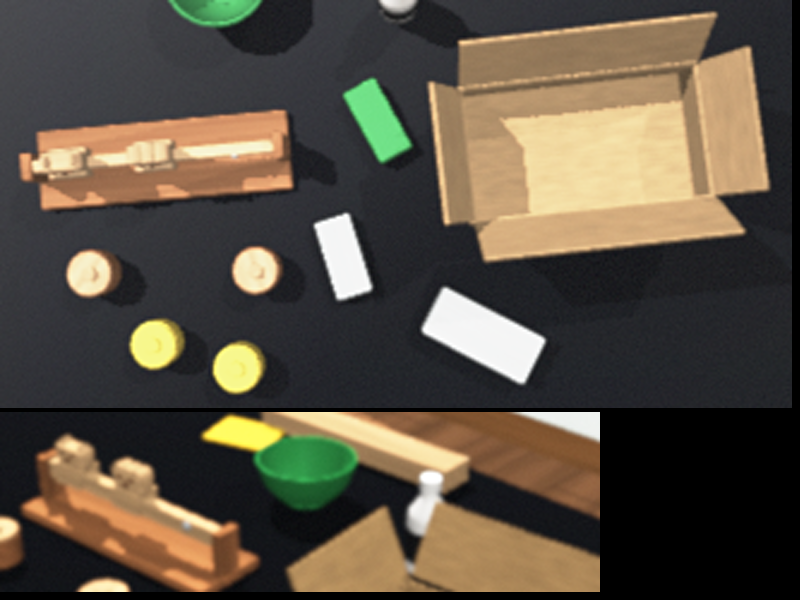

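The crop confirms the weight: the small white bar at crop (343,257), which measured 91 x 41 mm. The larger white bar is 128 x 57 mm and the other one is green. The rail carries two animals, with the third ball bare at crop (235,155). Next I'll fit the rail and carton.

Run:
```python
from h import *
f=lambda p:np.array(p)/2.4+[165,125]
def fit(model,meas):
    m=np.array(model,float);c0=m.mean(0);d0=meas.mean(0)
    H=(m-c0).T@(meas-d0);th=np.arctan2(H[0,1]-H[1,0],H[0,0]+H[1,1])
    R=np.array([[np.cos(th),-np.sin(th)],[np.sin(th),np.cos(th)]]);o=d0-R@c0
    return o,np.degrees(th),(m@R.T+o-meas)
W=back("top",f([(37,130),(286,110),(293,188),(42,210)]),.012)[:,:2]
print("rail",*fit([(.045,.145),(.045,-.145),(-.045,-.145),(-.045,.145)],W))
W=back("top",f([(460,88),(697,65),(710,195),(476,219)]),.066)[:,:2]
print("carton",*fit([(.075,.129),(.075,-.129),(-.075,-.129),(-.075,.129)],W))
# pots circle: lid edge
im=cv2.imread("pics/top0_raw.png");hsv=cv2.cvtColor(im,cv2.COLOR_BGR2HSV)
for u,v in((203,238),(272,237)):
    m=np.zeros(im.shape[:2],bool);m[v-16:v+17,u-16:u+17]=(hsv[v-16:v+17,u-16:u+17,2]>170)
    ys,xs=np.nonzero(m);(c,r)=cv2.minEnclosingCircle(np.c_[xs,ys].astype(np.float32));print("pot",c,r,back("top",[c],.036).round(4),len(xs))
for u,v in((67,160),(152,153)): print("animal",back("top",f([(u,v)]),.09).round(4))
```

```text
rail [0.56203184 0.24629565] 4.191266303186321 [[-1.52610404e-03 -4.14692322e-04]
 [ 8.70127674e-05 -3.94648662e-04]
 [ 1.05159354e-04  7.53177813e-04]
 [ 1.33393191e-03  5.61631698e-05]]
carton [ 0.57204174 -0.22394638] 5.055040516153987 [[ 0.00357183  0.00158926]
 [ 0.00482493 -0.00064902]
 [-0.00449705 -0.00435576]
 [-0.00389971  0.00341551]]
pot (201.5, 238.3125) 9.452488899230957 [[0.4349 0.3256 0.036 ]] 276
pot (271.0, 237.0) 9.486932754516602 [[0.4371 0.1383 0.036 ]] 288
animal [[0.5564 0.3305 0.09  ]]
animal [[0.5629 0.2391 0.09  ]]
```

```bash
cat > go.py <<'E'
import sys
from h import *
CAR=(np.array([.572,-.224]),5.05); RAIL=(np.array([.562,.2463]),4.2)
def loc(f,x,y):
    o,a=f;a=np.radians(a);return o+[x*np.cos(a)-y*np.sin(a),x*np.sin(a)+y*np.cos(a)]
def go(x,y,z,phi=None):
    s=observe();p=np.array(s["position"]);R=np.array(s["eef_rot"]);a=np.degrees(np.arctan2(R[1,1],R[0,1]))
    d=R.T@(np.array([x,y,z])-p)/.4
    print("pos",p.round(4),"phi",round(a,2),"gap",round(s["finger_gap"],4),"gf",round(s["gripper_force"],1),"t",round(s["t"],2),"-> tool xyz units",d.round(3),"turn units",None if phi is None else round(-(phi-a)/5,2))
if __name__=="__main__":
    a=sys.argv[1]; v=list(map(float,sys.argv[2:]))
    if a=="w": go(*v)
    else:
        xy=loc({"c":CAR,"r":RAIL}[a],v[0],v[1]); print("target",xy.round(4)); go(*xy,*v[2:])
E
python3 -m pendant '[[0,0,0,-1],[0,0,0,-1],[0,0,0,-1],[0,0,0,-1],[0,0,0,-1]]' 0.15
python3 go.py w .4349 .3256 .15 94.5
```

```text
t: 0.6
position: [0.2105, 0.5614, 0.2221]
eef_rot: [[-0.997, -0.081, -0.001], [-0.081, 0.997, -0.001], [0.001, -0.001, -1.0]]
force: [0.2, -0.9, 1.1]
finger_gap: 0.0747
gripper_force: 0.0
pos [0.2105 0.5614 0.2221] phi 94.65 gap 0.0747 gf 0.0 t 0.6 -> tool xyz units [-0.512 -0.633  0.181] turn units 0.03
```

```bash
python3 -m pendant '[[-0.064,-0.079,0],[-0.064,-0.079,0],[-0.064,-0.079,0],[-0.064,-0.079,0]]' >/dev/null || python3 -m pendant '[[-0.064,-0.079,0,0],[-0.064,-0.079,0,0],[-0.064,-0.079,0,0],[-0.064,-0.079,0,0]]' >/dev/null
python3 -m pendant '[[-0.064,-0.079,0.045,0],[-0.064,-0.079,0.045,0],[-0.064,-0.079,0.045,0],[-0.064,-0.079,0.046,0],[0,0,0,0]]'
python3 go.py w .4349 .3256 .008 94.5
```

```text
t: 1.5
position: [0.4359, 0.3215, 0.1478]
eef_rot: [[-0.997, -0.073, -0.003], [-0.073, 0.997, -0.003], [0.003, -0.003, -1.0]]
force: [-0.4, 0.1, 0.6]
finger_gap: 0.0744
gripper_force: 0.0
pos [0.4359 0.3215 0.1478] phi 94.2 gap 0.0744 gf 0.0 t 1.5 -> tool xyz units [0.001 0.011 0.349] turn units -0.06invalid input at $[0]: expected 4 numbers
```

```bash
python3 -m pendant '[[0,0.01,0.1,0],[0,0,0.1,0],[0,0,0.1,0],[0,0,0.046,0],[0,0,0,0]]' 
python3 -m pendant '[[0,0,0,0],[0,0,0,0],[0,0,0,0],[0,0,0,0],[0,0,0,0]]' 1
python3 -m pendant '[[0,0,-0.03,0],[0,0,-0.08,0],[0,0,-0.1,0],[0,0,-0.1,0],[0,0,-0.1,0]]'
python3 -m pendant '[[0,0,-0.1,0],[0,0,0,0]]'
python3 go.py c -.034 -.06 .2 95.05
```

```text
t: 2.0
position: [0.4314, 0.3288, 0.0093]
eef_rot: [[-0.997, -0.078, -0.005], [-0.078, 0.997, -0.003], [0.006, -0.003, -1.0]]
force: [-0.6, -0.9, 0.1]
finger_gap: 0.0744
gripper_force: 0.0
t: 2.5
position: [0.435, 0.3302, 0.0133]
eef_rot: [[-0.997, -0.077, 0.002], [-0.077, 0.997, 0.001], [-0.002, 0.001, -1.0]]
force: [0.2, -1.0, 7.1]
finger_gap: 0.0516
gripper_force: 30.0
t: 3.0
position: [0.4337, 0.3293, 0.1783]
eef_rot: [[-0.997, -0.077, 0.0], [-0.077, 0.997, 0.0], [-0.0, 0.0, -1.0]]
force: [0.3, 0.2, -0.8]
finger_gap: 0.0513
gripper_force: 30.0
t: 3.2
position: [0.4373, 0.3315, 0.2226]
eef_rot: [[-0.997, -0.078, 0.01], [-0.077, 0.997, 0.006], [-0.01, 0.005, -1.0]]
force: [1.1, 0.1, -2.0]
finger_gap: 0.0519
gripper_force: 30.0
target [ 0.5434 -0.2868]
pos [0.4373 0.3315 0.2226] phi 94.45 gap 0.0519 gf 30.0 t 3.2 -> tool xyz units [-0.144 -1.562  0.05 ] turn units -0.12
```

```bash
P="python3 -m pendant"
python3 -m pendant '[[-0.01,-0.11,0,0],[-0.01,-0.11,0,0],[-0.01,-0.11,0,0],[-0.01,-0.11,0,0],[-0.01,-0.11,0,0]]' | grep -E 'gap'
python3 -m pendant '[[-0.01,-0.11,0,0],[-0.01,-0.11,0,0],[-0.01,-0.11,0,0],[-0.01,-0.11,0,0],[-0.01,-0.11,0,0]]' | grep -E 'gap'
python3 -m pendant '[[-0.01,-0.11,0,0],[-0.01,-0.11,0,0],[-0.01,-0.11,0,0],[-0.01,-0.11,0,0],[0,0,0,0]]' 
python3 go.py c -.034 -.06 .03 95.05
python3 - <<'E'
from h import *
for n in("top","side"): cv2.imwrite(f"pics/{n}1.png",capture(n)[...,::-1])
a=cv2.resize(cv2.imread("pics/top1.png")[100:260,320:520],None,fx=2,fy=2);b=cv2.resize(cv2.imread("pics/side1.png")[80:330,250:510],None,fx=1.5,fy=1.5)
o=np.zeros((400,800,3),np.uint8);o[:320,:400]=a;o[:375,405:795]=b;cv2.imwrite("pics/crop2.png",o)
E
```

```text
finger_gap: 0.0513
finger_gap: 0.0514
t: 4.7
position: [0.5382, -0.2857, 0.2154]
eef_rot: [[-0.997, -0.073, 0.001], [-0.073, 0.997, -0.003], [-0.001, -0.003, -1.0]]
force: [-0.0, 0.9, -0.7]
finger_gap: 0.0512
gripper_force: 30.0
target [ 0.5434 -0.2868]
pos [ 0.5382 -0.2857  0.2154] phi 94.21 gap 0.0512 gf 30.0 t 4.7 -> tool xyz units [-0.013 -0.002  0.464] turn units -0.17
```

View pics/crop2.png

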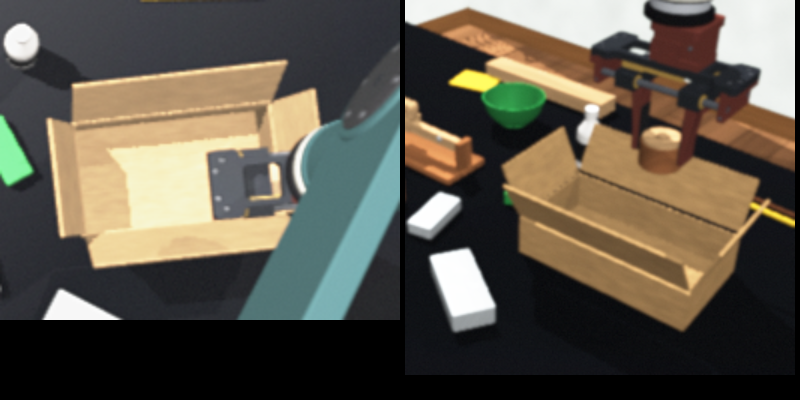

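The pot is held above the right half of the carton, with all flaps leaning outward and clear of it. I'll lower it in.

```bash
python3 -m pendant '[[-0.012,0.02,0.1,-0.1],[0,0,0.1,0],[0,0,0.1,0],[0,0,0.1,0],[0,0,0.07,0]]' | grep -E 'pos|force|gap'
python3 -m pendant '[[0,0,0,0],[0,0,0,0]]' | grep -E 'pos|force|gap'
python3 -m pendant '[[0,0,0,0],[0,0,0,0],[0,0,-0.06,0],[0,0,-0.1,0],[0,0,-0.1,0]]' 0.2 | grep -E 'pos|force|gap'
python3 -m pendant '[[0,0,-0.1,0],[0,0,-0.1,0],[0,0,0,0]]' 0.15
python3 - <<'E'
from h import *
im=capture("top");cv2.imwrite("pics/t2.png",im[...,::-1]);hsv=cv2.cvtColor(im,cv2.COLOR_RGB2HSV)
u,v=271,237
m=np.zeros(im.shape[:2],bool);m[v-25:v+26,u-25:u+20]=(hsv[v-25:v+26,u-25:u+20,2]>170)&(hsv[v-25:v+26,u-25:u+20,0]<22)
for b in blobs(m,80):
    ys,xs=np.nonzero(b);c,r=cv2.minEnclosingCircle(np.c_[xs,ys].astype(np.float32));print(c,r,back("top",[c],.036).round(4))
E
python3 go.py w .437 .138 .1 94.5
```

```text
position: [0.5399, -0.2688, 0.0255]
force: [-0.3, -0.1, -0.7]
finger_gap: 0.0516
gripper_force: 30.0
position: [0.5415, -0.2705, 0.0282]
force: [0.2, -0.4, -0.5]
finger_gap: 0.0517
gripper_force: 30.0
position: [0.5418, -0.2719, 0.1341]
force: [0.6, 0.8, 0.2]
finger_gap: 0.0704
gripper_force: 0.0
t: 6.3
position: [0.5456, -0.2742, 0.22]
eef_rot: [[-0.996, -0.086, 0.012], [-0.086, 0.996, -0.008], [-0.011, -0.009, -1.0]]
force: [1.4, -0.9, 0.3]
finger_gap: 0.0748
gripper_force: 0.0
pos [ 0.5442 -0.2733  0.2169] phi 94.94 gap 0.0741 gf 0.0 t 6.35 -> tool xyz units [0.18  1.049 0.285] turn units 0.09
```

```bash
cat > pot.py <<'E'
from h import *
def pot(u=271,v=237):
    im=capture("top");hsv=cv2.cvtColor(im,cv2.COLOR_RGB2HSV);m=np.zeros(im.shape[:2],bool)
    m[v-40:v+40,u-45:u+25]=((hsv[...,2]>170)&(hsv[...,0]<24)&(hsv[...,1]>40)&(hsv[...,1]<190))[v-40:v+40,u-45:u+25]
    for b in blobs(m,80):
        ys,xs=np.nonzero(b);c,r=cv2.minEnclosingCircle(np.c_[xs,ys].astype(np.float32));print(c,r,back("top",[c],.036).round(4),np.median(hsv[b],0))
pot()
E
python3 pot.py; python3 -c "
import cv2;a=cv2.imread('pics/t2.png');cv2.imwrite('pics/t2v.png',cv2.resize(a[130:300,160:500],None,fx=2,fy=2))"
```

```text
(255.86666870117188, 202.0) 30.28240203857422 [[0.531 0.179 0.036]] [ 12. 127. 202.]
```

View pics/t2v.png

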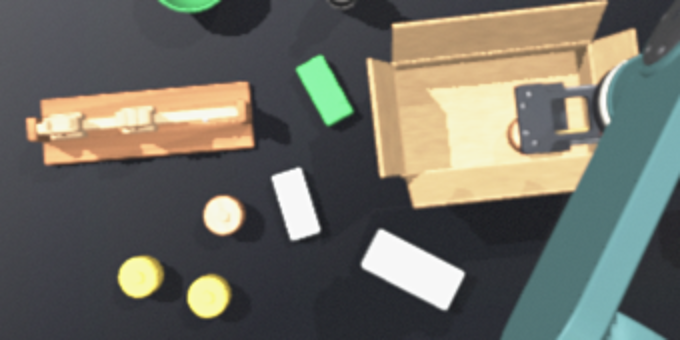

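The second pot has not moved (raw ≈ (271,237)), the first is in the carton, and the weight is unchanged.

```bash
python3 -m pendant '[[0.018,0.105,0,0],[0.018,0.105,0,0],[0.018,0.105,0,0],[0.018,0.105,0,0],[0.018,0.105,0,0]]' | grep -E 'gap'
python3 -m pendant '[[0.018,0.105,0,0],[0.018,0.105,0,0],[0.018,0.105,0.09,0],[0.018,0.105,0.09,0],[0.018,0.105,0.09,0]]' | grep -E 'gap'
python3 -m pendant '[[0,0,0,0],[0,0,0,0]]'|grep pos
python3 go.py w .437 .138 .01 95
```

```text
finger_gap: 0.0746
finger_gap: 0.0752
position: [0.4355, 0.1278, 0.1138]
pos [0.4355 0.1278 0.1138] phi 95.09 gap 0.0743 gf 0.0 t 7.6 -> tool xyz units [-0.007  0.025  0.259] turn units 0.02
```

```bash
python3 -m pendant '[[0,0.022,0.09,0],[0,0,0.09,0],[0,0,0.078,0],[0,0,0,0],[0,0,0,0]]' | grep -E 'pos|force|gap'
python3 -m pendant '[[0,0,0,0],[0,0,0,0],[0,0,0,0],[0,0,0,0],[0,0,0,0]]' 1 | grep -E 'pos|force|gap'
python3 -m pendant '[[0,0,-0.03,0],[0,0,-0.08,0],[0,0,-0.1,0],[0,0,-0.1,0],[0,0,-0.1,0]]' | grep -E 'pos|force|gap'
python3 -m pendant '[[0,0,-0.1,0],[0,0,0,0],[0,0,0,0]]' | grep -E 'pos|force|gap'
python3 go.py c .034 -.052 .2 95.05
```

```text
position: [0.4372, 0.1354, 0.0124]
force: [0.2, -0.5, 0.2]
finger_gap: 0.0746
gripper_force: 0.0
position: [0.4375, 0.1364, 0.013]
force: [-1.0, -0.4, 9.3]
finger_gap: 0.0511
gripper_force: 30.0
position: [0.4359, 0.1363, 0.1778]
force: [1.0, 1.2, -2.0]
finger_gap: 0.0516
gripper_force: 30.0
position: [0.4369, 0.1364, 0.2167]
force: [-1.2, -0.4, -1.9]
finger_gap: 0.0516
gripper_force: 30.0
target [ 0.6104 -0.2728]
pos [0.4369 0.1364 0.2167] phi 94.96 gap 0.0516 gf 30.0 t 9.4 -> tool xyz units [-0.344 -1.057  0.043] turn units -0.02
```

```bash
python3 -m pendant '[[-0.0344,-0.106,0,0],[-0.0344,-0.106,0,0],[-0.0344,-0.106,0,0],[-0.0344,-0.106,0,0],[-0.0344,-0.106,0,0]]' | grep -E 'gap'
python3 -m pendant '[[-0.0344,-0.106,0,0],[-0.0344,-0.106,0,0],[-0.0344,-0.106,0,0],[-0.0344,-0.106,0,0],[-0.0344,-0.106,0,0]]' | grep -E 'gap'
python3 -m pendant '[[0,0,0,0],[0,0,0,0]]'|grep -E 'pos|gap|force'
python3 go.py c .034 -.052 .024 95.05
```

```text
finger_gap: 0.0515
finger_gap: 0.0515
position: [0.6088, -0.2743, 0.2129]
force: [-0.1, 0.6, -0.6]
finger_gap: 0.0516
gripper_force: 30.0
target [ 0.6104 -0.2728]
pos [ 0.6088 -0.2743  0.2129] phi 94.85 gap 0.0516 gf 30.0 t 10.6 -> tool xyz units [-0.006  0.002  0.472] turn units -0.04
```

```bash
python3 -m pendant '[[-0.005,0,0.1,0],[0,0,0.1,0],[0,0,0.1,0],[0,0,0.1,0],[0,0,0.07,0]]' | grep -E 'pos|force|gap'
python3 -m pendant '[[0,0,0,0],[0,0,0,0]]' | grep -E 'pos|force|gap'
python3 -m pendant '[[0,0,0,0],[0,0,0,0],[0,0,-0.06,0],[0,0,-0.1,0],[0,0,-0.1,0]]' 0.2 | grep -E 'pos|force|gap'
python3 -m pendant '[[0,0,-0.1,0],[0,0,-0.1,0],[0,0,0,0]]' 0.25 | grep -E 'pos|force|gap'
python3 go.py r 0 0 .15 94.2
```

```text
position: [0.6092, -0.2707, 0.0243]
force: [-0.2, -0.8, -1.3]
finger_gap: 0.0516
gripper_force: 30.0
position: [0.6112, -0.2724, 0.0276]
force: [-0.4, 0.9, -1.1]
finger_gap: 0.0514
gripper_force: 30.0
position: [0.6122, -0.2741, 0.1342]
force: [-0.3, -1.4, 0.6]
finger_gap: 0.0702
gripper_force: 0.0
position: [0.6161, -0.2763, 0.2208]
force: [0.8, -1.0, -0.4]
finger_gap: 0.0657
gripper_force: 0.0
target [0.562  0.2463]
pos [ 0.6161 -0.2763  0.2208] phi 94.94 gap 0.0657 gf 0.0 t 12.1 -> tool xyz units [0.024 1.315 0.166] turn units 0.15
```

```bash
python3 -m pendant '[[0.002,0.11,0,0.15],[0.002,0.11,0,0],[0.002,0.11,0,0],[0.002,0.11,0,0],[0.002,0.11,0,0]]' | grep -E 'gap'
python3 -m pendant '[[0.002,0.11,0,0],[0.002,0.11,0,0],[0.002,0.11,0,0],[0.002,0.11,0,0],[0.002,0.11,0,0]]' | grep -E 'gap'
python3 -m pendant '[[0.002,0.11,0,0],[0.002,0.106,0,0],[0,0,0.08,0],[0,0,0.08,0],[0,0,0,0]]' 0.27 | grep -E 'gap'
python3 -m pendant '[[0,0,0,0],[0,0,0,0]]'|grep -E 'pos|gap|force'
python3 go.py r 0 0 .067 94.2
python3 - <<'E'
from h import *
from go import *
im=capture("side")[...,::-1].copy();print(observe()["position"])
cv2.imwrite("pics/s3.png",cv2.resize(im[60:230,150:400],None,fx=3,fy=3,interpolation=cv2.INTER_CUBIC))
E
```

```text
finger_gap: 0.0661
finger_gap: 0.0656
finger_gap: 0.0642
position: [0.5648, 0.2501, 0.1497]
force: [0.7, 0.4, -0.2]
finger_gap: 0.0639
gripper_force: 0.0
target [0.562  0.2463]
pos [0.5648 0.2501 0.1497] phi 94.16 gap 0.0639 gf 0.0 t 13.8 -> tool xyz units [ 0.008 -0.009  0.207] turn units -0.01
[0.56500178 0.25018009 0.14990999]
```

View pics/s3.png

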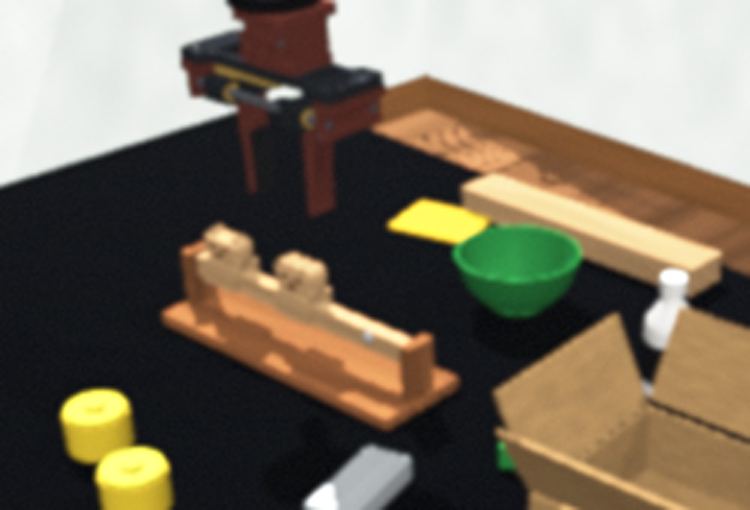

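The gripper is above the middle animal at crop (300,275), with its fingers lined up along the rail.

```bash
python3 -m pendant '[[0.006,-0.008,0.07,0],[0,0,0.07,0],[0,0,0.035,0],[0,0,0.02,0],[0,0,0,0]]' | grep -E 'pos|force|gap'
python3 go.py r 0 0 .067 94.2
```

```text
position: [0.5614, 0.2466, 0.0697]
force: [0.1, 0.7, 0.1]
finger_gap: 0.0642
gripper_force: 0.0
target [0.562  0.2463]
pos [0.5614 0.2466 0.0697] phi 94.18 gap 0.0642 gf 0.0 t 14.35 -> tool xyz units [-0.001 -0.001  0.007] turn units -0.0
```

```bash
python3 -m pendant '[[0,0,0,0],[0,0,0,0],[0,0,0,0],[0,0,0,0],[0,0,0,0]]' 1 | grep -E 'pos|force|gap'
python3 -m pendant '[[0,0,-0.015,0],[0,0,-0.015,0],[0,0,-0.015,0],[0,0,-0.02,0],[0,0,-0.05,0]]' | grep -E 'pos|force|gap'
python3 -m pendant '[[0,0,-0.08,0],[0,0,-0.08,0],[0,0,-0.08,0],[0,0,-0.04,0],[0,0,0,0]]' | grep -E 'pos|force|gap'
python3 go.py c -.034 .055 .2 95.05
```

```text
position: [0.5622, 0.2469, 0.0709]
force: [-0.0, -1.5, 5.3]
finger_gap: 0.0457
gripper_force: 30.0
position: [0.5598, 0.2464, 0.1152]
force: [-0.1, 0.3, -1.1]
finger_gap: 0.046
gripper_force: 30.0
position: [0.5629, 0.2474, 0.2314]
force: [0.4, 0.1, -0.9]
finger_gap: 0.0461
gripper_force: 30.0
target [ 0.5333 -0.1722]
pos [0.5629 0.2474 0.2314] phi 94.2 gap 0.0461 gf 30.0 t 15.85 -> tool xyz units [ 0.151 -1.041  0.076] turn units -0.17
```

```bash
python3 -m pendant '[[0.015,-0.104,0,-0.17],[0.015,-0.104,0,0],[0.015,-0.104,0,0],[0.015,-0.104,0,0],[0.015,-0.104,0,0]]' | grep -E 'gap'
python3 -m pendant '[[0.015,-0.104,0,0],[0.015,-0.104,0,0],[0.015,-0.104,0,0],[0.015,-0.104,0,0],[0.015,-0.104,0,0]]' | grep -E 'gap'
python3 -m pendant '[[0,0,0,0],[0,0,0,0]]'|grep -E 'pos|gap|force'
python3 go.py c -.034 .055 .036 95.05
```

```text
finger_gap: 0.0456
finger_gap: 0.0456
position: [0.5365, -0.1732, 0.2267]
force: [0.3, 1.1, -1.3]
finger_gap: 0.0456
gripper_force: 30.0
target [ 0.5333 -0.1722]
pos [ 0.5365 -0.1732  0.2267] phi 94.9 gap 0.0456 gf 30.0 t 17.05 -> tool xyz units [0.007 0.002 0.477] turn units -0.03
```

```bash
python3 -m pendant '[[0.006,0,0.1,0],[0,0,0.1,0],[0,0,0.1,0],[0,0,0.1,0],[0,0,0.077,0]]' | grep -E 'pos|force|gap'
python3 -m pendant '[[0,0,0,0],[0,0,0,0]]' | grep -E 'pos|force|gap'
python3 -m pendant '[[0,0,0,0],[0,0,0,0],[0,0,-0.06,0],[0,0,-0.1,0],[0,0,-0.1,0]]' 0.27 | grep -E 'pos|force|gap'
python3 -m pendant '[[0,0,-0.1,0],[0,0,-0.1,0],[0,0,0,0]]' 0.27 | grep -E 'pos|force|gap'
python3 go.py r 0 0.09 .15 94.2
```

```text
position: [0.5336, -0.1705, 0.0346]
force: [0.1, 0.2, -0.9]
finger_gap: 0.0462
gripper_force: 30.0
position: [0.5346, -0.1716, 0.037]
force: [0.9, -0.8, -0.6]
finger_gap: 0.0459
gripper_force: 30.0
position: [0.535, -0.173, 0.1432]
force: [1.2, -0.5, 0.2]
finger_gap: 0.0642
gripper_force: 0.0
position: [0.5389, -0.1747, 0.2286]
force: [0.6, -0.3, 0.5]
finger_gap: 0.0641
gripper_force: 0.0
target [0.5554 0.3361]
pos [ 0.5389 -0.1747  0.2286] phi 95.04 gap 0.0641 gf 0.0 t 18.55 -> tool xyz units [-0.151  1.27   0.19 ] turn units 0.17
```

```bash
python3 -m pendant '[[-0.0126,0.106,0,0.17],[-0.0126,0.106,0,0],[-0.0126,0.106,0,0],[-0.0126,0.106,0,0],[-0.0126,0.106,0,0]]' | grep -E 'gap'
python3 -m pendant '[[-0.0126,0.106,0,0],[-0.0126,0.106,0,0],[-0.0126,0.106,0,0],[-0.0126,0.106,0,0],[-0.0126,0.106,0,0]]' | grep -E 'gap'
python3 -m pendant '[[-0.0126,0.106,0,0],[-0.0126,0.104,0,0],[0,0,0.09,0],[0,0,0.09,0],[0,0,0,0]]' | grep -E 'gap'
python3 -m pendant '[[0,0,0,0],[0,0,0,0]]'|grep -E 'pos|gap|force'
python3 go.py r 0 0.09 .0685 94.2
```

```text
finger_gap: 0.064
finger_gap: 0.0638
finger_gap: 0.064
position: [0.559, 0.3382, 0.1512]
force: [-0.4, -0.6, 0.7]
finger_gap: 0.0642
gripper_force: 0.0
target [0.5554 0.3361]
pos [0.559  0.3382 0.1512] phi 94.16 gap 0.0642 gf 0.0 t 20.25 -> tool xyz units [ 0.01  -0.005  0.207] turn units -0.01
```

```bash
python3 -m pendant '[[0.007,-0.004,0.07,0],[0,0,0.07,0],[0,0,0.03,0],[0,0,0.025,0],[0,0,0,0]]' | grep -E 'pos|force|gap'
python3 -m pendant '[[0,0,0,0],[0,0,0,0],[0,0,0,0],[0,0,0,0],[0,0,0,0]]' 1 | grep -E 'pos|force|gap'
python3 -m pendant '[[0,0,-0.015,0],[0,0,-0.015,0],[0,0,-0.015,0],[0,0,-0.02,0],[0,0,-0.05,0]]' | grep -E 'pos|force|gap'
python3 -m pendant '[[0,0,-0.08,0],[0,0,-0.08,0],[0,0,-0.08,0],[0,0,-0.04,0],[0,0,0,0]]' | grep -E 'pos|force|gap'
python3 go.py c .034 .055 .2 95.05
```

```text
position: [0.5552, 0.3361, 0.071]
force: [0.2, 0.3, 0.6]
finger_gap: 0.0643
gripper_force: 0.0
position: [0.5559, 0.3368, 0.0723]
force: [-1.1, 1.0, 6.1]
finger_gap: 0.0459
gripper_force: 30.0
position: [0.5532, 0.3355, 0.1162]
force: [0.3, 0.3, 0.3]
finger_gap: 0.0457
gripper_force: 30.0
position: [0.5563, 0.337, 0.2327]
force: [0.2, -0.6, -0.1]
finger_gap: 0.0459
gripper_force: 30.0
target [ 0.601  -0.1662]
pos [0.5563 0.337  0.2327] phi 94.19 gap 0.0459 gf 30.0 t 22.25 -> tool xyz units [-0.019 -1.263  0.079] turn units -0.17
```

```bash
python3 -m pendant '[[-0.0016,-0.105,0,-0.17],[-0.0016,-0.105,0,0],[-0.0016,-0.105,0,0],[-0.0016,-0.105,0,0],[-0.0016,-0.105,0,0]]' | grep -E 'gap'
python3 -m pendant '[[-0.0016,-0.105,0,0],[-0.0016,-0.105,0,0],[-0.0016,-0.105,0,0],[-0.0016,-0.105,0,0],[-0.0016,-0.105,0,0]]' | grep -E 'gap'
python3 -m pendant '[[-0.0016,-0.105,0,0],[-0.0016,-0.105,0,0],[0,0,0,0],[0,0,0,0]]'|grep -E 'pos|gap|force'
python3 go.py c .034 .055 .038 95.05
python3 - <<'E'
from h import *
cv2.imwrite("pics/s4.png",cv2.resize(capture("side")[90:320,270:510,::-1],None,fx=2.5,fy=2.5,interpolation=cv2.INTER_CUBIC))
E
```

```text
finger_gap: 0.0458
finger_gap: 0.0457
position: [0.6053, -0.1656, 0.2276]
force: [0.3, 1.2, -0.2]
finger_gap: 0.0455
gripper_force: 30.0
target [ 0.601  -0.1662]
pos [ 0.6053 -0.1656  0.2276] phi 94.92 gap 0.0455 gf 30.0 t 23.65 -> tool xyz units [ 0.009 -0.001  0.474] turn units -0.03
```

View pics/s4.png

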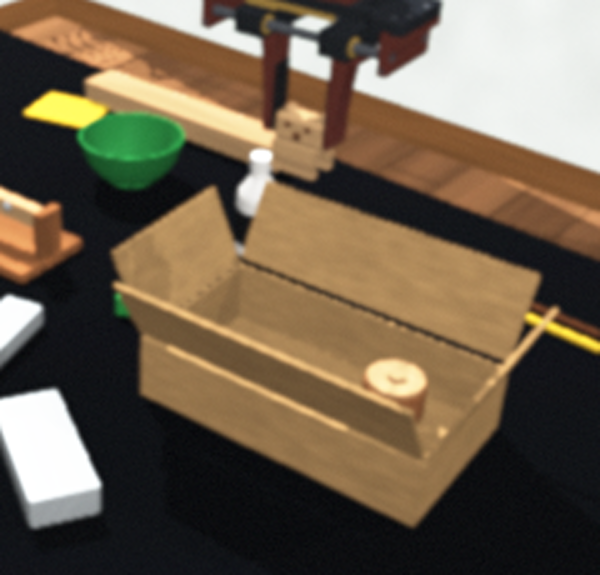

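The cat is held at crop (303,135) above the carton. One pot is visible inside at (395,385), and all flaps are open. I'll lower the cat, then look.

```bash
python3 -m pendant '[[0.007,0,0.1,0],[0,0,0.1,0],[0,0,0.1,0],[0,0,0.1,0],[0,0,0.074,0]]' | grep -E 'pos|force|gap'
python3 -m pendant '[[0,0,0,0],[0,0,0,0]]' | grep -E 'pos|force|gap'
python3 -m pendant '[[0,0,0,0],[0,0,0,0],[0,0,-0.06,0],[0,0,-0.1,0],[0,0,-0.1,0]]' 0.27 | grep -E 'pos|force|gap'
python3 -m pendant '[[0,0,-0.1,0],[0,0.1,-0.1,0],[0,0.1,0,0],[0,0.1,0,0],[0,0.1,0,0]]' 0.27 | grep -E 'pos|force|gap'
python3 -m pendant '[[0.05,0.1,0,0],[0.05,0.1,0,0],[0.05,0.1,0,0],[0,0,0,0]]' 1
python3 - <<'E'
from h import *
im=capture("top")[...,::-1];cv2.imwrite("pics/t5r.png",im)
cv2.imwrite("pics/t5.png",cv2.resize(im[110:270,260:500],None,fx=3.3,fy=3.3,interpolation=cv2.INTER_CUBIC))
E
```

```text
position: [0.6018, -0.1628, 0.0369]
force: [0.4, 0.0, -0.5]
finger_gap: 0.046
gripper_force: 30.0
position: [0.6032, -0.164, 0.0395]
force: [-0.1, -0.5, -0.2]
finger_gap: 0.0458
gripper_force: 30.0
position: [0.6035, -0.1655, 0.1458]
force: [1.1, 0.2, -0.1]
finger_gap: 0.0639
gripper_force: 0.0
position: [0.5903, -0.0095, 0.2213]
force: [0.6, -0.2, 0.8]
finger_gap: 0.064
gripper_force: 0.0
t: 25.8
position: [0.5164, 0.1074, 0.2203]
eef_rot: [[-0.996, -0.092, 0.0], [-0.092, 0.996, 0.002], [-0.0, 0.002, -1.0]]
force: [0.4, -0.2, -0.3]
finger_gap: 0.0356
gripper_force: 0.0
```

View pics/t5.png

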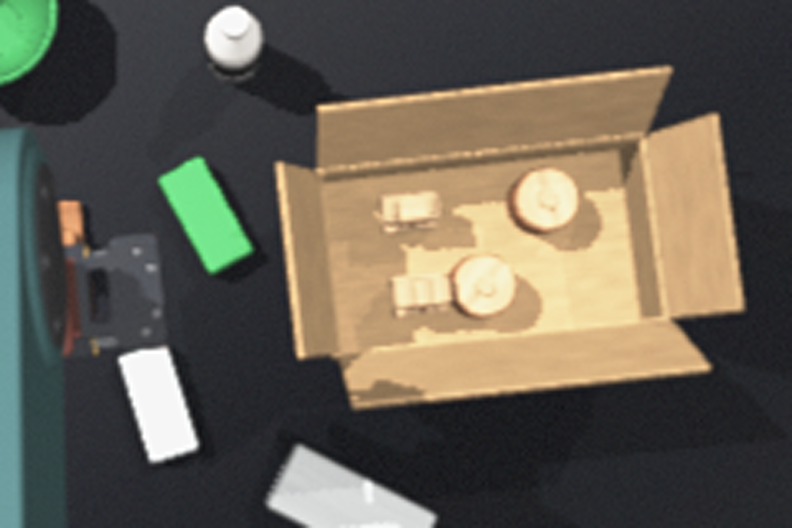

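All four items (cat, the other animal and two pots) are inside, in crop region (320–660, 140–350), and the flaps lean outward. I'll measure the flap angles.

```bash
python3 - <<'E'
from h import *; from go import *
from scipy.optimize import least_squares as ls
f=lambda p:np.array(p)/3.3+[260,110]
# params: cx,cy,yaw, aL,aR,aN,aF
def model(p):
    cx,cy,th,aL,aR,aN,aF=p
    L=[]
    for s,a in((1,aL),(-1,aR)):
        for x in(.072,-.072): L.append((x,s*(.130-.075*np.cos(a)),.062+.075*np.sin(a)))
    for s,a in((-1,aN),(1,aF)):
        for y in(.129,-.129): L.append((s*(.075-.075*np.cos(a)),y,.066+.075*np.sin(a)))
    L+= [(.075,.129,.066),(.075,-.129,.066),(-.075,.129,.066),(-.075,-.129,.066)]
    L=np.array(L);c,s=np.cos(th),np.sin(th)
    return np.c_[cx+c*L[:,0]-s*L[:,1],cy+s*L[:,0]+c*L[:,1],L[:,2]]
m=f([(278,163),(302,357),(718,115),(745,310),(352,408),(711,370),(318,104),(671,68),(322,172),(645,135),(342,352),(672,320)])
r=ls(lambda p:(proj("top",model(p))-m).ravel(),[.572,-.224,.088,1.8,1.9,2.2,1.9],loss="soft_l1")
print(r.x.round(4),np.degrees(r.x[2]),(proj("top",model(r.x))-m).round(1).tolist())
E
python3 go.py c 0 .235 .2 95.05
```

```text
[ 0.5719 -0.2259  0.0966  2.0271  1.966   2.0895  2.0723] 5.535590728784134 [[0.4, 0.1], [-0.4, 0.1], [0.1, -0.1], [-0.1, 0.2], [0.5, -0.1], [-0.2, 0.1], [0.5, 0.4], [-0.1, -0.5], [-1.0, -1.3], [0.6, -1.0], [-0.6, 1.5], [-0.1, 0.6]]
target [0.5513 0.0101]
pos [0.5185 0.1055 0.2204] phi 95.25 gap 0.0315 gf 0.0 t 25.85 -> tool xyz units [-0.06  -0.245  0.051] turn units 0.04
```

```bash
sed -i 's/^CAR=(np.array(\[.572,-.224\]),5.05)/CAR=(np.array([.572,-.226]),5.5)/' go.py
python3 go.py c 0 .2 .11 95.5
python3 -m pendant '[[-0.03,-0.105,0.02,0],[-0.03,-0.105,0.03,0],[0,-0.1,0,0],[0,0,0,0]]' 1 | grep -E 'pos|gap'
python3 go.py c 0 .2 .11 95.5
```

```text
target [ 0.5528 -0.0269]
pos [0.5185 0.1055 0.2204] phi 95.25 gap 0.0315 gf 0.0 t 25.85 -> tool xyz units [-0.055 -0.338  0.276] turn units -0.05
position: [0.5563, -0.0235, 0.1995]
finger_gap: 0.0012
target [ 0.5528 -0.0269]
pos [ 0.5563 -0.0235  0.1995] phi 94.77 gap 0.0012 gf 0.0 t 26.25 -> tool xyz units [ 0.01  -0.007  0.224] turn units -0.15
```

```bash
python3 -m pendant '[[0.01,-0.01,0.08,-0.15],[0,-0.01,0.08,0],[0,0,0.064,0],[0,-0.06,0,0],[0,-0.06,0,0]]' | grep -E 'pos|force'
python3 -m pendant '[[0,-0.04,0,0],[0,-0.03,0,0],[0,-0.035,0.015,0],[0,-0.025,0.03,0],[0,-0.015,0.03,0]]' | grep -E 'pos|force'
python3 go.py c 0 .086 .067 95.5
```

```text
position: [0.5559, -0.0742, 0.109]
force: [0.2, 1.6, 1.0]
gripper_force: 0.4
position: [0.5624, -0.1327, 0.0786]
force: [0.5, 0.0, 0.1]
gripper_force: 0.4
target [ 0.5638 -0.1404]
pos [ 0.5624 -0.1327  0.0786] phi 95.77 gap 0.0002 gf 0.4 t 27.25 -> tool xyz units [-0.001 -0.019  0.029] turn units 0.05
```

```bash
python3 -m pendant '[[0,-0.02,0.01,0],[0,-0.005,0.016,0],[0,0,0,0]]' | grep -E 'pos|force'
python3 go.py c 0 .086 .065 95.5
python3 - <<'E'
from h import *
cv2.imwrite("pics/s6.png",cv2.resize(capture("side")[90:320,270:510,::-1],None,fx=2,fy=2,interpolation=cv2.INTER_CUBIC))
E
```

```text
position: [0.5622, -0.1415, 0.0677]
force: [-0.5, 0.2, -0.4]
gripper_force: 0.0
target [ 0.5638 -0.1404]
pos [ 0.5622 -0.1415  0.0677] phi 95.78 gap 0.0005 gf 0.0 t 27.55 -> tool xyz units [-0.004  0.002  0.007] turn units 0.06
```

View pics/s6.png

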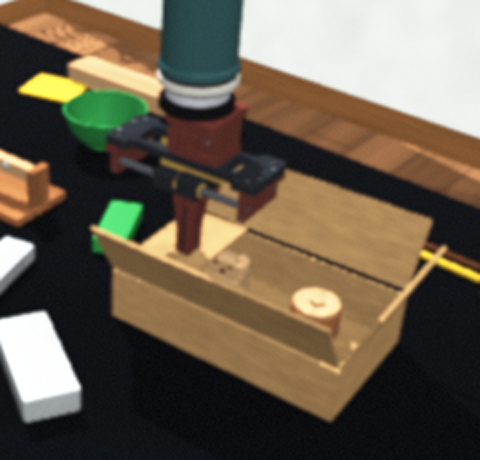

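The left flap is nearly flat, with the finger tip on it at (187,245). A small extra press, then the right flap.

```bash
python3 -m pendant '[[0,0,0.008,0],[0,0,0,0],[0,0,0,0]]' | grep -E 'pos|force'
python3 -m pendant '[[0,0,-0.08,0],[0,0,-0.1,0],[0,0,-0.1,0],[0,-0.1,-0.06,0],[0,-0.1,0,0]]' | grep -E 'pos'
python3 -m pendant '[[0,-0.1,0,0],[0,-0.1,0,0],[0,-0.1,0,0],[0,-0.1,0,0],[0,-0.1,0,0]]' | grep -E 'pos'
python3 -m pendant '[[0,-0.05,0,0],[0,0,0,0]]' | grep pos
python3 go.py c 0 -.2 .11 95.5
```

```text
position: [0.5629, -0.1414, 0.0658]
force: [-0.1, 1.0, -0.0]
gripper_force: 0.0
position: [0.5737, -0.2222, 0.2068]
position: [0.5911, -0.4215, 0.2019]
position: [0.5929, -0.4432, 0.2013]
target [ 0.5912 -0.4251]
pos [ 0.5929 -0.4432  0.2013] phi 95.64 gap 0.0002 gf 0.0 t 29.1 -> tool xyz units [-0.     0.046  0.228] turn units 0.03
```

```bash
python3 -m pendant '[[0,0,0.08,0],[0,0,0.08,0],[0,0,0.068,0],[0,0.06,0,0],[0,0.06,0,0]]' | grep -E 'pos|force'
python3 -m pendant '[[0,0.05,0,0],[0,0.06,0,0],[0,0.035,0.015,0],[0,0.025,0.03,0],[0,0.015,0.03,0]]' | grep -E 'pos|force'
python3 -m pendant '[[0,0,0,0]]' | grep -E 'pos|force'
python3 go.py c 0 -.086 .065 95.5
```

```text
position: [0.5872, -0.39, 0.1089]
force: [0.4, -1.3, 1.1]
gripper_force: 0.5
position: [0.5808, -0.3174, 0.0797]
force: [1.8, -0.1, 0.5]
gripper_force: 0.4
position: [0.5793, -0.3169, 0.0778]
force: [-0.8, 0.5, 0.1]
gripper_force: 0.0
target [ 0.5802 -0.3116]
pos [ 0.5793 -0.3169  0.0778] phi 95.83 gap 0.0006 gf 0.0 t 30.2 -> tool xyz units [-0.004  0.013  0.032] turn units 0.07
```

```bash
python3 -m pendant '[[0,0.012,0.016,0],[0,0,0.018,0],[0,0,0,0],[0,0,0,0]]' | grep -E 'pos|force'
python3 -m pendant '[[0,0,-0.08,0],[0,0.05,-0.1,0],[0,0.08,-0.1,0],[0,0.04,-0.1,0],[-0.08,0,0,0]]' | grep -E 'pos'
python3 -m pendant '[[-0.1,0,0,0],[-0.1,0,0,0],[-0.1,0,0,0],[0,0,0,0],[0,0,0,0]]' | grep -E 'pos'
python3 go.py c .15 -.02 .11 95.5
python3 - <<'E'
from h import *
for n in("top","side"): cv2.imwrite(f"pics/{n}7.png",capture(n)[...,::-1])
a=cv2.resize(cv2.imread("pics/top7.png")[100:290,270:470],None,fx=2,fy=2);b=cv2.resize(cv2.imread("pics/side7.png")[80:330,250:510],None,fx=1.5,fy=1.5)
o=np.zeros((400,800,3),np.uint8);o[:380,:400]=a;o[:375,405:795]=b;cv2.imwrite("pics/crop7.png",o)
E
```

```text
position: [0.5802, -0.3143, 0.0665]
force: [0.0, -0.2, -0.1]
gripper_force: 0.0
position: [0.6058, -0.2436, 0.2254]
position: [0.7249, -0.2316, 0.2173]
target [ 0.7232 -0.2315]
pos [ 0.7249 -0.2316  0.2173] phi 95.84 gap 0.0005 gf 0.0 t 31.6 -> tool xyz units [0.004 0.001 0.268] turn units 0.07
```

View pics/crop7.png

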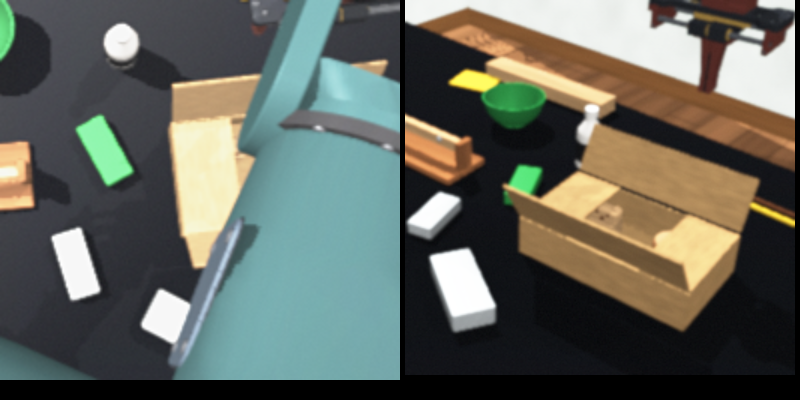

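Both short flaps are down, and the long flaps are still open. Next, the far flap.

```bash
python3 -m pendant '[[0,0,0.08,0],[0,0,0.09,0],[0,0,0.09,0],[0.05,0,0,0],[0.05,0,0,0]]' | grep -E 'pos|force'
python3 -m pendant '[[0.055,0,0,0],[0.07,0,0,0],[0.035,0,0.015,0],[0.025,0,0.03,0],[0.015,0,0.03,0]]' | grep -E 'pos|force'
python3 -m pendant '[[0,0,0,0]]' | grep -E 'pos|force'
python3 go.py c .027 -.02 .069 95.5
```

```text
position: [0.6824, -0.2355, 0.1123]
force: [0.7, 0.5, 1.4]
gripper_force: 0.4
position: [0.6036, -0.2444, 0.0847]
force: [0.8, -0.9, 1.0]
gripper_force: 0.2
position: [0.6027, -0.2434, 0.0827]
force: [-0.2, 0.5, 0.7]
gripper_force: 0.0
target [ 0.6008 -0.2433]
pos [ 0.6027 -0.2434  0.0827] phi 95.73 gap 0.0006 gf 0.0 t 32.8 -> tool xyz units [0.005 0.001 0.034] turn units 0.05
```

```bash
python3 -m pendant '[[0.004,0,0.016,0],[0,0,0.02,0],[0,0,0,0],[0,0,0,0]]' | grep -E 'pos|force'
python3 -m pendant '[[0,0,-0.08,0],[0,0,-0.1,0],[0,0,-0.1,0],[0,0,-0.1,0],[0.08,0,0,0]]' | grep -E 'pos'
python3 -m pendant '[[0.1,0,0,0],[0.1,0,0,0],[0.1,0,0,0],[0.07,0,0,0],[0,0,0,0]]' | grep -E 'pos'
python3 go.py c -.15 -.02 .11 95.5
```

```text
position: [0.604, -0.2438, 0.0692]
force: [0.5, 0.6, -0.0]
gripper_force: 0.0
position: [0.5785, -0.2492, 0.2283]
position: [0.4214, -0.2614, 0.2216]
target [ 0.4246 -0.2603]
pos [ 0.4214 -0.2614  0.2216] phi 95.7 gap 0.0007 gf 0.0 t 34.2 -> tool xyz units [-0.009  0.002  0.279] turn units 0.04
```

```bash
python3 -m pendant '[[0,0,0.08,0],[0,0,0.09,0],[0,0,0.1,0],[-0.05,0,0,0],[-0.055,0,0,0]]' | grep -E 'pos|force'
python3 -m pendant '[[-0.06,0,0,0],[-0.07,0,0,0],[-0.035,0,0.015,0],[-0.025,0,0.03,0],[-0.015,0,0.03,0]]' | grep -E 'pos|force'
python3 -m pendant '[[0,0,0,0]]' | grep -E 'pos|force'
python3 go.py c -.027 -.02 .069 95.5
```

```text
position: [0.4665, -0.257, 0.1119]
force: [-1.9, 0.4, 4.1]
gripper_force: 1.6
position: [0.5489, -0.2494, 0.0824]
force: [-0.0, -0.7, 1.0]
gripper_force: 0.2
position: [0.5468, -0.2486, 0.0809]
force: [-0.8, 0.9, -0.4]
gripper_force: 0.0
target [ 0.547  -0.2485]
pos [ 0.5468 -0.2486  0.0809] phi 95.81 gap 0.0003 gf 0.0 t 35.3 -> tool xyz units [-0.001  0.     0.03 ] turn units 0.06
```

Press it down, lift, and look.

```bash
python3 -m pendant '[[0,0,0.016,0],[0,0,0.018,0],[0,0,0,0],[0,0,0,0]]' | grep -E 'pos|force'
python3 -m pendant '[[0,0,-0.08,0],[0,0,-0.1,0],[0,0,-0.1,0],[0,0.1,-0.1,0],[0.02,0.1,0,0]]' 0.25| grep -E 'pos'
python3 -m pendant '[[0.02,0.1,0,0],[0.02,0.1,0,0],[0.04,0.1,0,0],[0.08,0.1,0,0],[0.08,0.1,0,0]]' | grep -E 'pos'
python3 -m pendant '[[0,0.08,0,0],[0,0,0,0]]' | grep -E 'pos'
cat > bar.py <<'E'
from h import *
for n in("top","side"): cv2.imwrite(f"pics/{n}8.png",capture(n)[...,::-1])
im=cv2.imread("pics/top8.png");hsv=cv2.cvtColor(im,cv2.COLOR_BGR2HSV)
for b in blobs((hsv[...,1]<50)&(hsv[...,2]>150)):
    ys,xs=np.nonzero(b)
    if not(150<ys.mean()<300 and 230<xs.mean()<500):continue
    r=cv2.minAreaRect((back("top",np.c_[xs,ys],.02)[:,:2]*1000).astype(np.float32));print(len(xs),[np.round(v,1) for v in r])
a=cv2.resize(im[100:290,270:470],None,fx=2,fy=2);b=cv2.resize(cv2.imread("pics/side8.png")[80:330,250:510],None,fx=1.5,fy=1.5)
o=np.zeros((400,800,3),np.uint8);o[:380,:400]=a;o[:375,405:795]=b;cv2.imwrite("pics/crop8.png",o)
E
python3 bar.py; python3 go.py w .45 .042 .15 106.9
```

```text
position: [0.5475, -0.2496, 0.0698]
force: [0.5, 0.6, 0.3]
gripper_force: 0.0
position: [0.5367, -0.1775, 0.2231]
position: [0.4174, 0.0133, 0.2175]
position: [0.4134, 0.0467, 0.2177]
327 [array([564.2, 258. ]), array([ 14.4, 268.9]), np.float64(4.5)]
370 [array([461.6,  45.1]), array([67.5, 41.4]), np.float64(17.0)]
1019 [array([ 361.8, -114.6]), array([127.1,  57.4]), np.float64(62.3)]
pos [0.4156 0.0441 0.2178] phi 95.91 gap 0.0657 gf 0.0 t 37.0 -> tool xyz units [-0.085 -0.014  0.17 ] turn units -2.2
```

View pics/crop8.png

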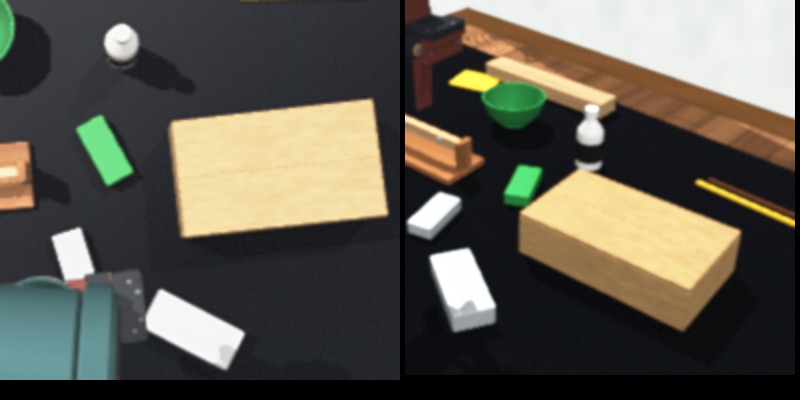

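The carton is fully closed with flat flaps, and the small white bar is unmoved at top crop (72,255). Next I'll pick it up.

```bash
python3 - <<'E'
from h import *
W=back("top",np.array([(170,122),(373,99),(388,213),(181,238)])/2+[270,100],.068)[:,:2]
print("carton",W.mean(0).round(4),"sizes",np.linalg.norm(W-np.roll(W,1,0),axis=1).round(3),np.degrees(np.arctan2(*(W[0]+W[3]-W[1]-W[2])))*-1)
E
python3 -m pendant '[[-0.05,0,0,-0.74],[-0.038,0,0,-0.74],[0,0,0.08,-0.74],[0,0,0.08,0],[0,0,0,0]]' 0.2| grep -E 'pos'
python3 -m pendant '[[0,0,0,0]]'| grep -E 'pos'
python3 go.py w .45 .042 .007 106.9
```

```text
carton [ 0.572  -0.2233] sizes [0.151 0.263 0.148 0.266] 6.06880313820502
position: [0.448, 0.0473, 0.1503]
position: [0.4504, 0.0475, 0.1533]
pos [0.4504 0.0475 0.1533] phi 106.81 gap 0.0702 gf 0.0 t 37.6 -> tool xyz units [ 0.004 -0.013  0.366] turn units -0.02
```

```bash
python3 -m pendant '[[0.002,-0.012,0.1,0],[0,0,0.1,0],[0,0,0.1,0],[0,0,0.06,0],[0,0,0,0]]' | grep -E 'pos|force|gap'
python3 -m pendant '[[0,0,0,0],[0,0,0,0],[0,0,0,0],[0,0,0,0],[0,0,0,0]]' 1 | grep -E 'pos|force|gap'
python3 -m pendant '[[0,0,-0.03,0],[0,0,-0.08,0],[0,0,-0.1,0],[0,0,-0.1,0],[0,0,-0.1,0]]' | grep -E 'pos|force|gap'
python3 -m pendant '[[0,0,-0.03,1],[0,0,0,1],[0,0,0,0.2],[0,0,0,0],[0,0,0,0]]' | grep -E 'pos|force|gap'
python3 go.py c 0 0 .15 95.7
```

```text
position: [0.4505, 0.0432, 0.0081]
force: [-0.9, 0.5, -0.5]
finger_gap: 0.0707
gripper_force: 0.0
position: [0.4523, 0.0431, 0.0105]
force: [-0.2, -2.8, 9.1]
finger_gap: 0.0399
gripper_force: 30.0
position: [0.4495, 0.0438, 0.1745]
force: [0.8, -0.3, -4.1]
finger_gap: 0.0398
gripper_force: 30.0
position: [0.4499, 0.0437, 0.1845]
force: [-0.6, 0.8, -4.9]
finger_gap: 0.0398
gripper_force: 30.0
target [ 0.572 -0.226]
pos [0.4499 0.0437 0.1845] phi 95.99 gap 0.0398 gf 30.0 t 39.6 -> tool xyz units [-0.233 -0.702  0.086] turn units 0.06
```

```bash
python3 -m pendant '[[-0.029,-0.088,0,0.06],[-0.029,-0.088,0,0],[-0.029,-0.088,0,0],[-0.029,-0.088,0,0]]' | grep -E 'gap'
python3 -m pendant '[[-0.029,-0.088,0,0],[-0.029,-0.088,0,0],[-0.029,-0.088,0,0],[-0.029,-0.084,0,0],[0,0,0,0]]' | grep -E 'gap'
python3 -m pendant '[[0,0,0,0],[0,0,0,0]]' | grep -E 'pos|force|gap'
python3 go.py c 0 0 .08 95.7
```

```text
finger_gap: 0.0396
finger_gap: 0.0395
position: [0.5695, -0.2248, 0.1842]
force: [-0.5, 0.6, -4.2]
finger_gap: 0.0395
gripper_force: 30.0
target [ 0.572 -0.226]
pos [ 0.5695 -0.2248  0.1842] phi 95.63 gap 0.0395 gf 30.0 t 40.7 -> tool xyz units [-0.006 -0.004  0.261] turn units -0.01
```

```bash
python3 -m pendant '[[-0.006,0,0.08,0],[0,0,0.08,0],[0,0,0.06,0],[0,0,0.03,0],[0,0,0,0]]' | grep -E 'pos|force|gap'
python3 -m pendant '[[0,0,0.004,0],[0,0,0.008,0],[0,0,0,0],[0,0,0,0]]' | grep -E 'pos|force|gap'
```

```text
position: [0.5714, -0.224, 0.0836]
force: [-0.2, 0.5, -4.6]
finger_gap: 0.0396
gripper_force: 30.0
position: [0.5735, -0.2259, 0.0812]
force: [0.8, -0.0, -5.4]
finger_gap: 0.0394
gripper_force: 30.0
```

```bash
python3 -m pendant '[[0,0,0.006,0],[0,0,0,0],[0,0,0,0]]' | grep -E 'pos|force|gap'
python3 -m pendant '[[0,0,0.005,0],[0,0,0,0],[0,0,0,0]]' | grep -E 'pos|force|gap'
```

```text
position: [0.5736, -0.226, 0.0786]
force: [-0.4, 0.9, -0.3]
finger_gap: 0.0398
gripper_force: 30.0
position: [0.5736, -0.226, 0.0784]
force: [-4.4, 2.4, 14.2]
finger_gap: 0.0397
gripper_force: 30.0
```

```bash
python3 -m pendant '[[0,0,-0.005,0],[0,0,0,0],[0,0,0,0]]' | grep -E 'pos|force'
python3 -m pendant '[[0,0,0,0],[0,0,0,0],[0,0,0,0],[0,0,-0.02,0],[0,0,-0.08,0]]' 0.2 | grep -E 'pos|force|gap'
python3 -m pendant '[[0,0,-0.1,0],[0,0.05,-0.1,0],[0.05,0.1,-0.08,0],[0.05,0.1,0,0],[0.05,0.1,0,0]]' | grep pos
python3 -m pendant '[[0.05,0.1,0,0],[0.05,0.1,0,0],[0,0.1,0,0],[0,0.1,0,0],[0,0,0,0]]' | grep -E 'pos|force'
sed -i 's/8.png/9.png/g' bar.py; python3 bar.py
```

```text
position: [0.5732, -0.2257, 0.0785]
force: [-2.2, 1.2, 5.7]
gripper_force: 30.0
position: [0.5706, -0.2245, 0.1156]
force: [0.1, -0.6, 1.0]
finger_gap: 0.07
gripper_force: 0.0
position: [0.502, -0.0949, 0.229]
position: [0.4454, 0.0635, 0.2277]
force: [-0.3, -0.2, 0.4]
gripper_force: 0.0
615 [array([ 576.9, -239. ]), array([97.5, 45.7]), np.float64(5.8)]
330 [array([564.5, 259.2]), array([ 15.2, 271.3]), np.float64(4.5)]
1011 [array([ 362. , -114.2]), array([128.1,  57.6]), np.float64(62.4)]
```

View pics/crop9.png

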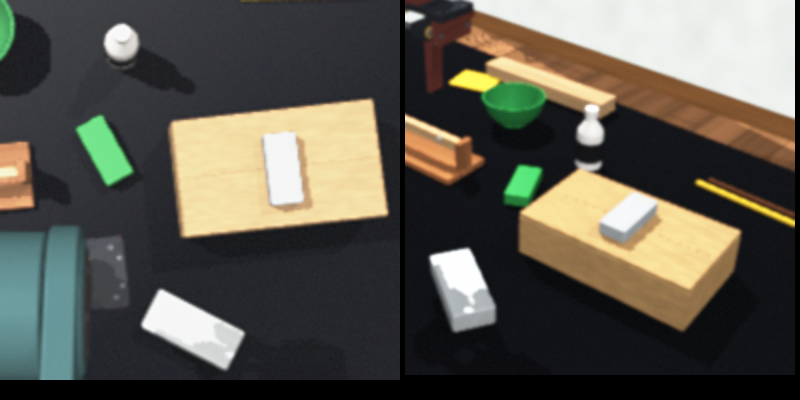

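The bar lies flat across the seam in the middle of the closed top, at top crop (283,168). All flaps are flat and the gripper is clear, so I'll hand in.

```bash
python3 -c "
from plant import *
print(close_job())"
```

```text
the job is handed in; nothing more can be done
None
```

The order is packed and handed in: both animals and both pots are inside, all four flaps are folded flat, and the steel bar lies centred across the seam; the judge returned no verdict.

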